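# Pin a stoneware owl on its oak plinth

## Task

Mount the terracotta owl on its round wooden plinth. Take the long steel pin from the pin block, feel for the hole in the plinth's top and press the pin straight in, gently, until it stands on the bottom of the hole; then set the owl down over the pin so that it sits flat on the plinth, and let go without dropping it (which way it faces does not matter). Work with a light hand, never forcing pin or owl, and leave the short pin, the bowl and the jar where they are.

Things in the scene. Friction and masses are not known exactly. Their poses are not given: they have to be found in the camera images.
- plinth: Oak plinth, origin at the centre of its underside: a 130 mm square foot board, 18 mm thick, carrying a turned drum 104 mm across and 50 mm high. It does not shift. Wood and pin are spoiled if they press on each other, down or sideways, with more than 60 N.
- plinth_top (a point): Centre of the plinth's flat round top, 68 mm above the table. Near it one sharp-edged, 13.5 mm wide, 30 mm deep hole goes straight down to a flat bottom. Drilled by eye: its axis lies 2 to 4 mm from this centre, in any direction (not told by the plinth's yaw). The pin slides freely down the first 12 mm; below that it is tight and takes a steady push of 5 to 10 N to the bottom.
- pin_mid (a point): Centre (half-way up) of the long steel pin, a plain rod 12 mm across, 80 mm long, with a 1 mm chamfer at its lower end; z axis along it; about 70 g. It stands upright, 22 mm deep, in one of the pin block's two holes, 58 mm of it standing out. Home in the plinth, its centre is 10 mm and its upper end 50 mm above the plinth's top.
- short_pin_mid (a point): Centre of the short steel pin, 12 mm across and 45 mm long, upright in the other hole of the pin block. To be left there.
- rack: Beech pin block, fixed: 50 mm (x) by 130 mm (y) by 32 mm high, origin at the centre of its underside. Holes 13.5 mm across and 22 mm deep at y = -42 and +42 mm hold the two pins (either way round); a wooden loop tool, 50 mm tall, is stuck between them. Pinch the pin along the block's x axis.
- owl_mid (a point): Centre of the terracotta owl, 58 mm above its foot: upright cylinder 56 mm across, 117 mm high (ear tufts to 126), eyes and beak on its -x side, 0.34 to 0.5 kg. Grip 65 to 100 mm above the foot, along its y axis. A hole 20 mm across runs 62 mm up from the middle of its flat foot. Seated, this point is 58 mm above the plinth's top. It chips if pushed or knocked with over 85 N, or dropped.
- bowl_rim (a point): Centre of the mouth of a small blue bowl, 90 mm across, 42 mm high, standing on the table on one side of the plinth; to be left alone.
- jar: Glaze jar, 60 mm across, 85 mm high, origin at the centre of its underside, standing on the table on the other side of the plinth; to be left alone.

How it is judged:
By the outcome, as a careful person would: the job done as asked, in the order asked, and still so for the second after the job is handed in, with the robot touching nothing.
It also fails if it takes over 67 s, if anything falls off the work surface, if the arm or the gripper's body presses on something with over 40 N, if the wrist force passes 120 N, or if a joint passes its speed limit or range.

## Robot

A 6-joint arm with a two-finger parallel gripper is mounted at the origin on the work surface. World frame = base frame: x ahead of the robot, y to its left, z up, the work surface at z = 0. Lengths are in mm, angles in rad, forces in N, time in s.
With the tool pointing down it reaches from about 275 to 725 mm from the base axis. Payload 15.9 kg.
Tool frame: the origin (TCP) lies midway between the tips of the shut fingers; the grasp point (between the pads) lies env.hold_point_z behind it (env.hold_point_z is the distance from the TCP to the grasp point, in mm); z points along the fingers, y is the line along which they close (so a half turn about z gives the same grasp; the last joint's range is limited). The gripper opens to 85 mm and grips with 20 to 120 N. Pads are 22 mm wide; open, the fingers measure 114 mm over their backs; the gripper's body (76 mm by 85 mm) begins 54 mm behind the grasp point. The pads swing forward as they close: fully open they stand 13 mm farther back than shut.
Start: joints at [-1.331, 0.213, -0.034, 1.323, 0, 1.571], TCP at [118.749, -485.679, 231.306] pointing down, gripper open.
Joint ranges: [-2.98, 2.98], [-0.74, 1.72], [-1.14, 1.35], [-2.1, 2.04], [-1.57, 1.44], [-3.14, 3.14]. Speed limits (rad/s): [1.89, 1.89, 2.39, 2.57, 3.14, 3.14].

## Interface

Orientations are given as a unit quaternion [x, y, z, w].
In Python, from workcell import env gives the robot as it stands.
- The arm moves only by the tool drive_tool, never from a script. Its argument "moves" is a list of rows, each a list of 5 numbers: the shift along the world's x, y, z in m, then the turn about the world's z in degrees, then the opening, from -1 (shut) to 1 (fully open). A call has 1 to 10 rows; each row shifts and turns the commanded pose from where the row before left it; what a row does not reach is not made up. A row lasts 1/12 s, in which the tool goes at most 41.7 mm and 7.16 degrees, less where a joint would pass 70% of its speed; a pose out of reach is approached as far as the arm can. A call is refused whole if a number of a shift passes 0.0417 or a number of a turn 7.16, either way. A call with a gripper value outside its range is refused whole. The fingers move at their own pace and stop on an object; the grip force is fixed at half the most. Time passes only in rows, so rows that do not move let the fingers close. It gives the time, the measured TCP pose, the force, the opening and the grip force at its end, in the units of the state.
- env.get_state(): the state, without advancing time (a new reading comes with each control period).
- env.get_image(name): name is "side" or "top" or "wrist"; returns a dict with "img" (400x640x3 uint8, blue, green, red), "K" (3x3 intrinsics, pixels), "k1" (the pictures are not rectified: a ray, as slopes to the right and down, at radius r is drawn at 1 + k1 r^2 times it, then the intrinsics apply), "eye" and "attitude" of the camera in the world. Camera axes: x right, y down, z forward; pixel columns grow to the right and rows downward; lengths in mm; the calibration is good to about 2 mm. A picture is of the moment at which its call begins. There is no depth.
- env.hand_in(): hands the job in; it is judged then, once.
The state is a dict: "clock": time; "joint_pos": joint angles; "joint_velocities": joint speeds; "joint_torque": joint torques, N m; "eef_pos": TCP position; "eef_rot": TCP orientation; "wrist_force": force on the tool from outside, world axes, zero at the start; "ft_torque": the same for the moment, N m; "width": finger opening in mm; "grasp_force": force on a finger pad.
Only numpy, scipy, OpenCV 4.12 (cv2) and the standard library are available. Lean on these libraries where they do the work, as an engineer would, in place of code of your own. Each camera call takes 0.05 s, during which the arm holds its last target. There are 200 camera calls.

## Working session

There is one attempt and no reset: what is moved stays moved. The work goes in short steps, Python scripts to look and compute and a tool call to move; the robot and the scene stay as the last step left them, time stands still between calls to the robot, and variables do not carry over. Pictures are saved under pics/ and viewed, at most 10 in all, crops included, and the job is handed in when it is done.

Besides the shell and the picture viewer there is one more tool, called after ">>>" in YAML: its name, and indented under it one key for each argument. drive_tool: Moves the arm, as the interface text tells. Its arguments: {"type":"object","properties":{"moves":{"type":"array","items":{"type":"array","items":{"type":"number"}}}},"required":["moves"]}

```bash
mkdir -p pics; cat > h.py <<'E'
import numpy as np, cv2
from workcell import env
from scipy.spatial.transform import Rotation as R
import pickle
def snap(n,f):
    d=env.get_image(n); cv2.imwrite(f'pics/{f}.png',d['img']); pickle.dump(d,open(f'pics/{f}.pkl','wb')); return d
def load(f): return pickle.load(open(f'pics/{f}.pkl','rb'))
def rot(d):
    a=np.array(d['attitude'],float); return a if a.shape==(3,3) else R.from_quat(a).as_matrix()
def ray(d,u,v):
    K=np.array(d['K']); k=np.array([d['k1'],0,0,0,0],float)
    p=cv2.undistortPoints(np.array([[[u,v]]],float),K,k)[0,0]
    return np.array(d['eye'],float),rot(d)@np.array([p[0],p[1],1])
def atz(d,u,v,z):
    e,r=ray(d,u,v); return e+r*(z-e[2])/r[2]
def proj(d,P):
    Rm=rot(d); c=Rm.T@(np.array(P,float)-d['eye']); x=c[:2]/c[2]; x=x*(1+d['k1']*(x@x)); K=np.array(d['K']); return (K[:2,:2]@x+K[:2,2]).round(1)
E
python3 - <<'E'
from h import *
for n in('top','side'):
    d=snap(n,n); print(n,d['K'],d['k1'],d['eye'],d['attitude'])
print(env.get_state(),env.hold_point_z)
E
```

```text
top [[518.88187234   0.         320.17472488]
 [  0.         518.88187234 204.97998902]
 [  0.           0.           1.        ]] -0.10502332272029508 [ 453.10150193    4.29157699 1444.23338711] [-0.69983483  0.71336557 -0.029597    0.02155908]
side [[382.79616359   0.         326.90506379]
 [  0.         382.79616359 201.44348336]
 [  0.           0.           1.        ]] -0.0327204583475176 [526.79727369 694.64897866 511.45922849] [-0.01200528  0.87821973 -0.47799007  0.01055806]
{'clock': 0.1, 'joint_pos': array([-1.33096751e+00,  2.13293432e-01, -3.49854450e-02,  1.32350676e+00,
        1.62925856e-05,  1.57080796e+00]), 'joint_velocities': array([ 0.00097891, -0.00113263,  0.00202116,  0.00062112, -0.00136503,
        0.00017431]), 'joint_torque': array([-2.09845879e-03, -6.87248898e+01,  4.87803268e+01,  1.22783592e-02,
       -4.15600925e-05,  1.94351014e-05]), 'eef_pos': array([ 118.70002973, -485.38901702,  230.87673234]), 'eef_rot': array([ 9.92819453e-01,  1.19621437e-01, -5.10895749e-05, -4.92079515e-04]), 'wrist_force': array([-0.02127369,  0.31294768,  0.38164873]), 'ft_torque': array([-0.0011113 ,  0.04994913,  0.0006662 ]), 'grasp_force': 0.0, 'width': 85.50448201449413} 18.700000000000003
```

View pics/top.png

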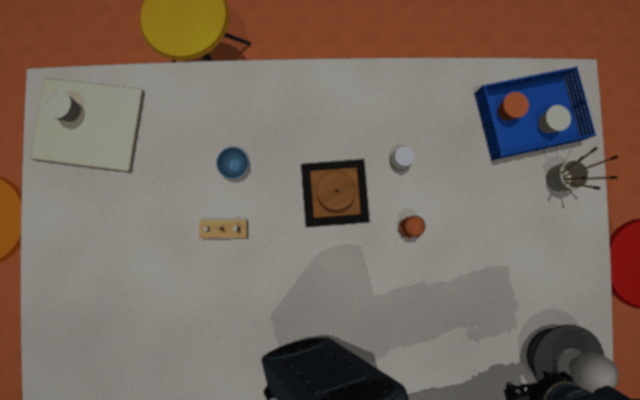

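View pics/side.png

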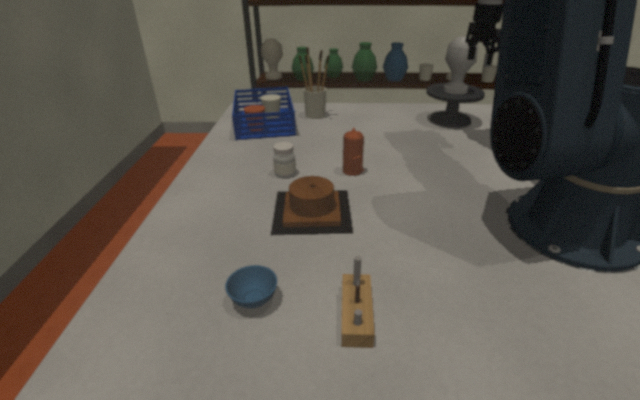

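```bash
python3 - <<'E'
from h import *
t=load('top')['img'];s=load('side')['img']
a=cv2.resize(t[210:250,190:260],None,fx=8,fy=8,interpolation=3)   # 560x320
b=cv2.resize(t[150:245,295:435],None,fx=4,fy=4,interpolation=3)   # 560x380
c=cv2.resize(s[250:350,325:390],None,fx=3.6,fy=2.6,interpolation=3)
im=np.zeros((600,800,3),np.uint8); 
b=cv2.resize(b,(413,280));im[:320,:560]=a; im[320:600,:413]=b; im[:260,566:800]=c
im[320:600,420:800]=cv2.resize(s[120:240,260:380],(380,280),interpolation=3)[:, :]
cv2.imwrite('pics/c1.png',im)
d=load('top')
for n,u,v,z in [('rackL',200,229,32),('rackR',248,229,32),('plinth',337,190.5,68),('owl',413.5,224,120),('pin',238,229,90),('bowl',233,162,42),('jar',403,154,85)]: print(n,atz(d,u,v,z).round(0))
E
```

```text
rackL [496. 316.  32.]
rackR [493. 185.  32.]
plinth [591. -58.  68.]
owl [ 496. -250.  120.]
pin [492. 204.  90.]
bowl [677. 223.  42.]
jar [ 683. -235.   85.]
```

View pics/c1.png

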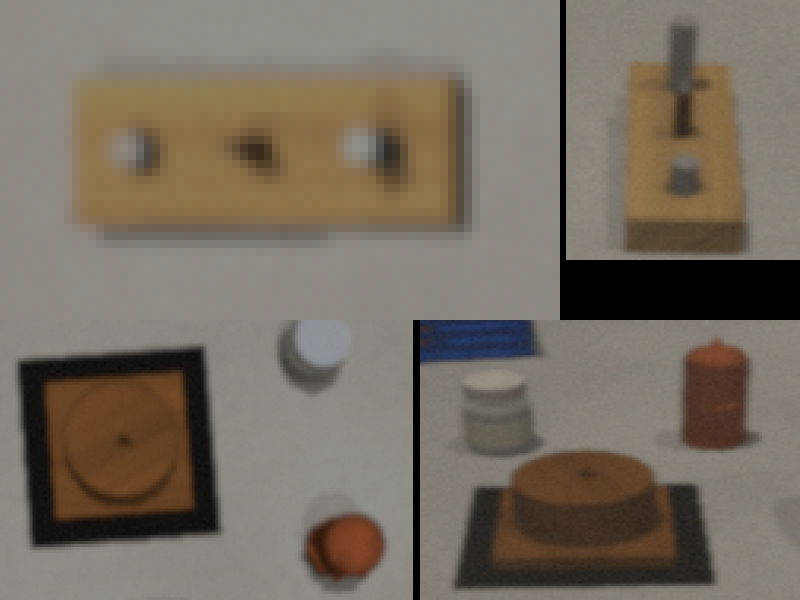

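>>> drive_tool:
  moves:
    - [0.0156,0.0288,0,3.2,1]
    - [0.0156,0.0288,0,3.2,1]
    - [0.0156,0.0288,0,3.2,1]
    - [0.0156,0.0288,0,3.2,1]
    - [0.0156,0.0288,0,3.2,1]
    - [0.0156,0.0288,0,3.2,1]
    - [0.0156,0.0288,0,3.2,1]
    - [0.0156,0.0288,0,3.2,1]
    - [0.0156,0.0288,0,3.2,1]
    - [0.0156,0.0288,0,3.2,1]

```text
clock: 0.93
eef_pos: [274.9, -196.1, 231.2]
eef_rot: [0.921, 0.39, -0.0, -0.0]
wrist_force: [1.3, -0.8, 0.4]
width: 85.6
grasp_force: 0.0
```

>>> drive_tool:
  moves:
    - [0.0156,0.0288,0,3.2,1]
    - [0.0156,0.0288,0,3.2,1]
    - [0.0156,0.0288,0,3.2,1]
    - [0.0156,0.0288,0,3.2,1]
    - [0.0156,0.0288,0,3.2,1]
    - [0.0156,0.0288,0,3.2,1]
    - [0.0156,0.0288,0,3.2,1]
    - [0.0156,0.0288,0,3.2,1]
    - [0.0156,0.0288,0,3.2,1]
    - [0.0156,0.0288,0,3.2,1]

```text
clock: 1.77
eef_pos: [431.0, 92.1, 231.1]
eef_rot: [0.778, 0.629, -0.0, -0.0]
wrist_force: [0.8, -1.7, -0.5]
width: 85.7
grasp_force: 0.0
```

>>> drive_tool:
  moves:
    - [0.0156,0.0288,0,3.2,1]
    - [0.0156,0.0288,0,3.2,1]
    - [0.0156,0.0288,0,3.2,1]
    - [0.0156,0.0288,0,2.8,1]
    - [0,0,0,0,1]
    - [0,0,0,0,1]

```text
clock: 2.27
eef_pos: [493.1, 206.6, 230.3]
eef_rot: [0.706, 0.709, -0.001, -0.0]
wrist_force: [-0.1, -0.6, 0.1]
width: 85.5
grasp_force: 0.0
```

```bash
cat >> h.py <<'E'
def st():
    s=env.get_state(); r=R.from_quat(s['eef_rot']); y=r.as_matrix()[:,1]; z=r.as_matrix()[:,2]
    print('t',s['clock'],'p',s['eef_pos'].round(1),'line',np.degrees(np.arctan2(y[1],y[0])).round(2),'z',z.round(3),'F',s['wrist_force'].round(1),'w',round(s['width'],1),'g',round(s['grasp_force'],1),'j',s['joint_pos'].round(2)); return s
E
python3 - <<'E'
from h import *
st(); d=snap('wrist','w1'); print(d['eye'],d['K'][0],d['k1'])
for z in(32,90):print(proj(d,(493.5,208.5,z)))
E
```

```text
t 2.2667 p [493.1 206.6 230.3] line 0.24 z [-0.002 -0.001 -1.   ] F [-0.1 -0.6  0.1] w 85.5 g 0.0 j [0.4  0.29 0.06 1.35 0.   1.96]
[493.30510128 273.21533463 372.47576554] [342.96670599   0.         316.89579972] -0.0748651517528467
[317.5 168.4]
[317.4 181.2]
```

View pics/w1.png

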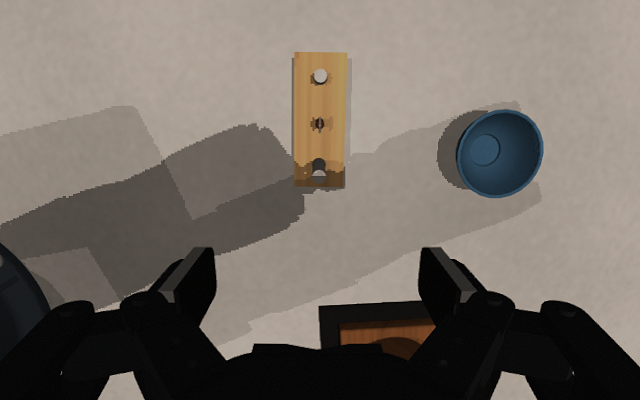

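```bash
python3 - <<'E'
from h import *
d=load('w1'); cv2.imwrite('pics/c2.png',cv2.resize(d['img'][44:199,280:360],None,fx=5,fy=3.8,interpolation=3))
for p in [(294,53),(346.5,53),(293.5,187),(345,188)]: print(atz(d,*p,32).round(1))
t=load('top')
for p in [(199.4,219.4),(246.9,219.4),(199.4,238.5),(246.9,238.5)]: print(atz(t,*p,32).round(1))
E
```

```text
[470.9 318.3  32. ]
[520.1 318.5  32. ]
[469.1 189.   32. ]
[521.8 188.3  32. ]
[522. 318.  32.]
[519.7 187.7  32. ]
[469.9 318.3  32. ]
[467.7 188.2  32. ]
```

View pics/c2.png

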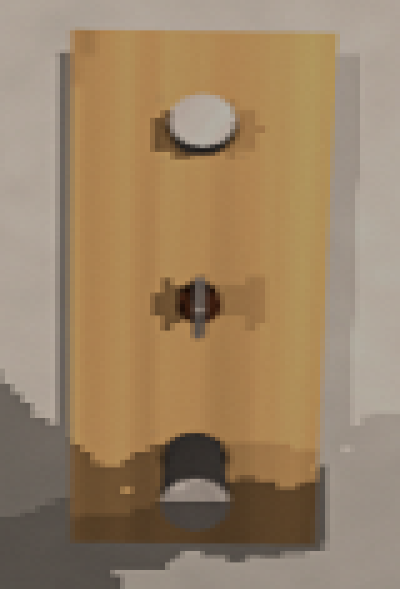

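```bash
python3 - <<'E'
from h import *
d=load('w1'); print(atz(d,280+195/5-.5,44+502/3.8-.5,90),atz(load('top'),234.8,228.1,90))
print(atz(d,280+203/5-.5,44+120/3.8-.5,55))
E
```

```text
[494.3830078 213.3505385  90.       ] [494.76868244 212.07368455  90.        ]
[495.35732014 296.71140355  55.        ]
```

>>> drive_tool:
  moves:
    - [0.0016,0.0057,-0.02,-0.2,1]
    - [0,0,-0.03,0,1]
    - [0,0,-0.03,0,1]
    - [0,0,-0.03,0,1]
    - [0,0,-0.025,0,1]
    - [0,0,-0.02,0,1]
    - [0,0,-0.015,0,1]
    - [0,0,-0.007,0,1]
    - [0,0,0,0,1]
    - [0,0,0,0,1]

```text
clock: 3.15
eef_pos: [494.8, 210.7, 55.0]
eef_rot: [0.708, 0.706, 0.0, 0.0]
wrist_force: [-0.4, 0.1, 0.1]
width: 85.5
grasp_force: 0.0
```

```bash
python3 -c "
from h import *
st()"
```

```text
t 3.15 p [494.8 210.7  55. ] line -0.11 z [ 0.  0. -1.] F [-0.4  0.1  0.1] w 85.5 g 0.0 j [ 0.4   0.39 -0.26  0.93 -0.    1.98]
```

>>> drive_tool:
  moves:
    - [0,0.0015,-0.001,0,1]
    - [0,0,0,0,0.3]
    - [0,0,0,0,0]
    - [0,0,0,0,-0.4]
    - [0,0,0,0,-0.6]
    - [0,0,0,0,-1]
    - [0,0,0,0,-1]
    - [0,0,0,0,-1]
    - [0,0,0,0,-1]
    - [0,0,0,0,-1]

```text
clock: 3.98
eef_pos: [494.8, 212.8, 53.5]
eef_rot: [0.707, 0.707, 0.0, 0.0]
wrist_force: [-0.8, 0.3, 4.5]
width: 10.3
grasp_force: 58.4
```

```bash
python3 -c "
from h import *
st()"
```

```text
t 3.9833 p [494.8 212.8  53.5] line -0.06 z [ 0.  0. -1.] F [-0.8  0.3  4.5] w 10.3 g 58.4 j [ 0.41  0.39 -0.26  0.92  0.    1.98]
```

>>> drive_tool:
  moves:
    - [0,0,0.004,0,-1]
    - [0,0,0.008,0,-1]
    - [0,0,0.015,0,-1]
    - [0,0,0.02,0,-1]
    - [0,0,0.025,0,-1]
    - [0,0,0.022,0,-1]
    - [0,0,0.015,0,-1]
    - [0.003,-0.009,0,0,-1]
    - [0.005,-0.015,0,0,-1]
    - [0.008,-0.024,0,0,-1]

```text
clock: 4.82
eef_pos: [510.6, 165.0, 162.4]
eef_rot: [0.707, 0.707, 0.0, -0.0]
wrist_force: [0.6, 0.6, -0.4]
width: 10.7
grasp_force: 58.4
```

>>> drive_tool:
  moves:
    - [0.009,-0.027,0,0,-1]
    - [0.009,-0.027,0,0,-1]
    - [0.009,-0.027,0,0,-1]
    - [0.009,-0.027,0,0,-1]
    - [0.009,-0.027,0,0,-1]
    - [0.009,-0.027,0,0,-1]
    - [0.009,-0.027,0,0,-1]
    - [0.008,-0.026,0,0,-1]
    - [0.006,-0.018,0,0,-1]
    - [0.003,-0.008,0,0,-1]

```text
clock: 5.65
eef_pos: [590.8, -79.1, 161.7]
eef_rot: [0.708, 0.706, -0.0, -0.0]
wrist_force: [-0.0, 0.1, -0.2]
width: 10.2
grasp_force: 58.5
```

>>> drive_tool:
  moves:
    - [0,0,0,0,-1]
    - [0,0,0,0,-1]

```text
clock: 5.82
eef_pos: [590.4, -76.2, 162.0]
eef_rot: [0.708, 0.707, -0.0, -0.0]
wrist_force: [-0.2, -0.5, 0.3]
width: 10.4
grasp_force: 58.5
```

```bash
python3 -c "
from h import *
st(); d=snap('wrist','w2'); st(); print(d['eye'], proj(d,(591,-58,68)))"
```

```text
t 5.8167 p [590.4 -76.2 162. ] line -0.09 z [-0.001  0.    -1.   ] F [-0.2 -0.5  0.3] w 10.4 g 58.5 j [-0.13  0.43  0.09  1.23  0.    1.44]
t 5.8667 p [590.3 -75.6 162.1] line -0.05 z [-0.001  0.    -1.   ] F [ 0.6  0.9 -0.4] w 10.2 g 58.5 j [-0.13  0.43  0.09  1.23  0.    1.44]
[590.81608561  -9.66760582 304.17877103] [317.6 173.5]
```

View pics/w2.png

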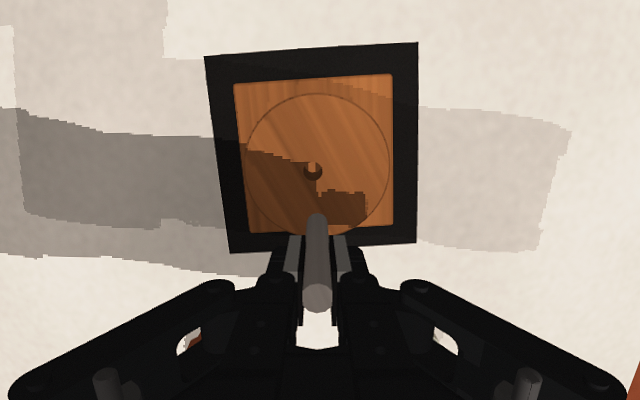

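```bash
python3 - <<'E'
from h import *
d=load('w2'); im=d['img'][150:240,280:360]; im=cv2.convertScaleAbs(im,alpha=2,beta=0)
cv2.imwrite('pics/c3.png',cv2.resize(im,None,fx=6.5,fy=6.5,interpolation=3))
E
```

```text
(no output)
```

View pics/c3.png

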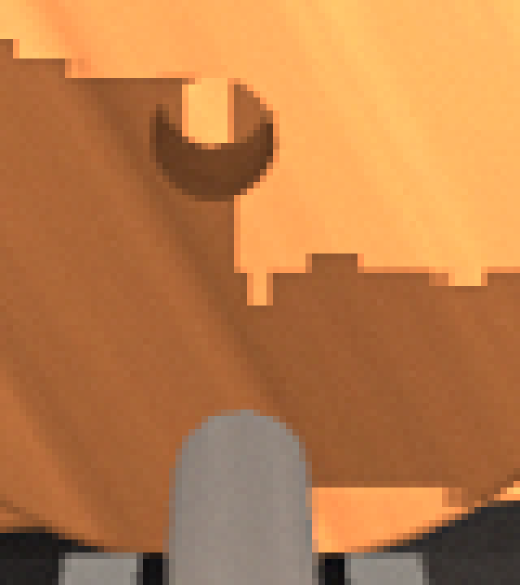

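```bash
python3 - <<'E'
from h import *
d=load('w2'); print('hole',atz(d,312.5,170.7,68),[atz(d,280+x/6.5-.5,170.7,68)[0].round(1) for x in(151,278)],atz(d,312.5,150+201/6.5-.5,68)[1])
print('tip edge',atz(d,280+240/6.5-.5,150+409/6.5-.5,119))
g=atz(load('top'),337,190.7,68);print('top hole',g)
# drum rim
for p in [(246,160),(389.5,165),(318,93.5)]: print(atz(d,*p,68))
E
```

```text
hole [587.40978533 -55.97491026  68.        ] [np.float64(580.6), np.float64(594.3)] -62.950329032376715
tip edge [590.27458075 -70.03753607 119.        ]
top hole [590.03661598 -57.93834859  68.        ]
[541.07325668 -48.31103347  68.        ]
[641.26798002 -51.88267485  68.        ]
[591.25609388  -3.73822208  68.        ]
```

>>> drive_tool:
  moves:
    - [-0.0015,0.01,-0.005,0,-1]
    - [-0.0014,0.0095,-0.01,0,-1]
    - [0,0,-0.012,0,-1]
    - [0,0,-0.01,0,-1]
    - [0,0,-0.006,0,-1]
    - [0,0,0,0,-1]
    - [0,0,0,0,-1]
    - [0,0,0,0,-1]

```text
clock: 6.53
eef_pos: [588.1, -56.8, 119.8]
eef_rot: [0.707, 0.707, 0.0, 0.0]
wrist_force: [0.1, 0.2, 0.8]
width: 10.1
grasp_force: 58.5
```

```bash
python3 -c "
from h import *
st(); d=snap('wrist','w3')
im=d['img'][150:300,270:370]; im=cv2.convertScaleAbs(im,alpha=2,beta=0)
cv2.imwrite('pics/c4.png',cv2.resize(im,None,fx=4,fy=4,interpolation=3)); print(proj(d,(587.4,-56,68)))"
```

```text
t 6.5333 p [588.1 -56.8 119.8] line -0.06 z [ 0.001 -0.    -1.   ] F [0.1 0.2 0.8] w 10.1 g 58.5 j [-0.1   0.44 -0.    1.13 -0.    1.48]
[315.4 216.4]
```

View pics/c4.png

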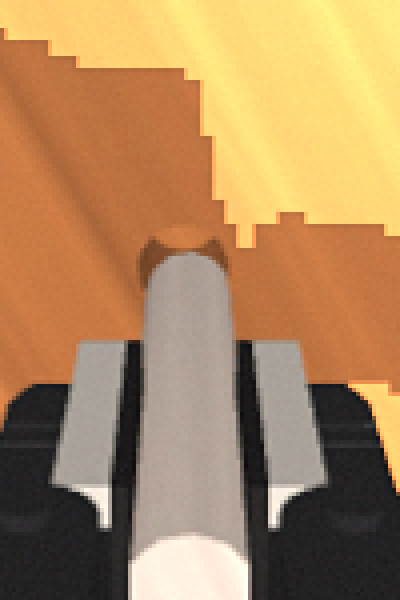

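>>> drive_tool:
  moves:
    - [-0.0007,0.0008,-0.001,0,-1]
    - [0,0,-0.001,0,-1]
    - [0,0,-0.001,0,-1]
    - [0,0,-0.001,0,-1]
    - [0,0,-0.001,0,-1]
    - [0,0,0,0,-1]
    - [0,0,0,0,-1]

```text
clock: 7.17
eef_pos: [587.1, -56.0, 114.2]
eef_rot: [0.707, 0.707, -0.0, -0.0]
wrist_force: [0.4, -0.0, -1.2]
width: 10.1
grasp_force: 58.5
```

>>> drive_tool:
  moves:
    - [0,0,-0.001,0,-1]
    - [0,0,-0.001,0,-1]
    - [0,0,-0.001,0,-1]
    - [0,0,0,0,-1]

```text
clock: 7.5
eef_pos: [587.0, -56.0, 111.0]
eef_rot: [0.707, 0.707, -0.0, -0.0]
wrist_force: [-0.2, -0.1, -0.5]
width: 10.4
grasp_force: 58.5
```

>>> drive_tool:
  moves:
    - [0,0,-0.001,0,-1]
    - [0,0,-0.001,0,-1]
    - [0,0,0,0,-1]

```text
clock: 7.75
eef_pos: [587.1, -56.0, 109.1]
eef_rot: [0.707, 0.707, -0.0, -0.0]
wrist_force: [-0.2, 0.4, 0.0]
width: 10.6
grasp_force: 58.5
```

>>> drive_tool:
  moves:
    - [0,0,-0.001,0,-1]
    - [0,0,-0.001,0,-1]
    - [0,0,0,0,-1]

```text
clock: 8.0
eef_pos: [587.1, -56.0, 107.1]
eef_rot: [0.707, 0.707, -0.0, -0.0]
wrist_force: [0.9, 0.7, -0.9]
width: 10.5
grasp_force: 58.5
```

>>> drive_tool:
  moves:
    - [0,0,-0.0015,0,-1]
    - [0,0,-0.0015,0,-1]
    - [0,0,-0.0015,0,-1]
    - [0,0,-0.0015,0,-1]
    - [0,0,0,0,-1]

```text
clock: 8.42
eef_pos: [587.0, -56.0, 100.9]
eef_rot: [0.707, 0.707, -0.0, -0.0]
wrist_force: [-1.0, -0.8, -0.7]
width: 10.5
grasp_force: 58.5
```

>>> drive_tool:
  moves:
    - [0,0,-0.001,0,-1]
    - [0,0,-0.001,0,-1]
    - [0,0,-0.001,0,-1]
    - [0,0,-0.001,0,-1]
    - [0,0,-0.001,0,-1]
    - [0,0,0,0,-1]

```text
clock: 8.92
eef_pos: [587.3, -56.0, 96.6]
eef_rot: [0.707, 0.707, 0.0, 0.0]
wrist_force: [-2.3, 0.2, 4.8]
width: 10.1
grasp_force: 59.2
```

>>> drive_tool:
  moves:
    - [0,0,-0.001,0,-1]
    - [0,0,-0.001,0,-1]
    - [0,0,-0.001,0,-1]
    - [0,0,-0.001,0,-1]
    - [0,0,-0.001,0,-1]
    - [0,0,0,0,-1]

```text
clock: 9.42
eef_pos: [587.3, -56.0, 91.6]
eef_rot: [0.707, 0.707, 0.0, 0.0]
wrist_force: [-1.9, -0.1, 4.0]
width: 10.5
grasp_force: 59.2
```

>>> drive_tool:
  moves:
    - [0,0,-0.001,0,-1]
    - [0,0,-0.001,0,-1]
    - [0,0,-0.001,0,-1]
    - [0,0,-0.001,0,-1]
    - [0,0,0,0,-1]

```text
clock: 9.83
eef_pos: [587.3, -56.0, 87.6]
eef_rot: [0.707, 0.707, 0.0, 0.0]
wrist_force: [-1.7, 0.2, 4.7]
width: 10.3
grasp_force: 59.2
```

>>> drive_tool:
  moves:
    - [0,0,-0.001,0,-1]
    - [0,0,-0.001,0,-1]
    - [0,0,-0.001,0,-1]
    - [0,0,-0.001,0,-1]
    - [0,0,0,0,-1]

```text
clock: 10.25
eef_pos: [587.3, -56.0, 83.6]
eef_rot: [0.707, 0.707, 0.0, 0.0]
wrist_force: [-1.0, 0.2, 4.8]
width: 10.3
grasp_force: 59.2
```

>>> drive_tool:
  moves:
    - [0,0,-0.0007,0,-1]
    - [0,0,-0.0007,0,-1]
    - [0,0,0,0,-1]

```text
clock: 10.5
eef_pos: [587.3, -56.0, 82.2]
eef_rot: [0.707, 0.707, 0.0, 0.0]
wrist_force: [-1.8, 0.1, 4.3]
width: 10.3
grasp_force: 59.2
```

>>> drive_tool:
  moves:
    - [0,0,-0.0005,0,-1]
    - [0,0,0,0,-1]

```text
clock: 10.67
eef_pos: [587.3, -56.0, 81.8]
eef_rot: [0.707, 0.707, 0.0, 0.0]
wrist_force: [-2.9, 0.5, 4.5]
width: 10.6
grasp_force: 59.2
```

>>> drive_tool:
  moves:
    - [0,0,-0.0004,0,-1]
    - [0,0,0,0,-1]

```text
clock: 10.83
eef_pos: [587.3, -56.0, 81.5]
eef_rot: [0.707, 0.707, 0.0, 0.0]
wrist_force: [-1.7, 0.9, 6.7]
width: 10.3
grasp_force: 59.3
```

>>> drive_tool:
  moves:
    - [0,0,-0.0003,0,-1]
    - [0,0,0,0,-1]

```text
clock: 11.0
eef_pos: [587.4, -56.0, 81.4]
eef_rot: [0.707, 0.707, 0.0, 0.0]
wrist_force: [-3.2, -0.3, 10.4]
width: 10.4
grasp_force: 59.8
```

>>> drive_tool:
  moves:
    - [0,0,-0.0004,0,-1]
    - [0,0,0,0,-1]
    - [0,0,0,0,-1]

```text
clock: 11.25
eef_pos: [587.5, -56.0, 81.4]
eef_rot: [0.707, 0.707, 0.0, 0.001]
wrist_force: [-3.0, 1.1, 14.6]
width: 10.2
grasp_force: 60.4
```

>>> drive_tool:
  moves:
    - [0,0,0.0005,0,-1]
    - [0,0,0,0,-0.6]
    - [0,0,0,0,0]
    - [0,0,0,0,0.5]
    - [0,0,0,0,1]
    - [0,0,0,0,1]
    - [0,0,0.005,0,1]
    - [0,0,0.015,0,1]
    - [0,0,0.03,0,1]
    - [0,0,0.03,0,1]

```text
clock: 12.08
eef_pos: [586.3, -55.9, 161.4]
eef_rot: [0.707, 0.707, -0.001, -0.001]
wrist_force: [-1.0, -0.7, 0.8]
width: 85.2
grasp_force: 0.0
```

```bash
python3 -c "
from h import *
st()"
```

```text
t 12.0833 p [586.3 -55.9 161.4] line -0.06 z [-0.002  0.    -1.   ] F [-1.  -0.7  0.8] w 85.2 g 0.0 j [-0.1   0.42  0.07  1.23  0.    1.48]
```

>>> drive_tool:
  moves:
    - [0,0,0.035,0,1]
    - [0,0,0.035,0,1]
    - [-0.008,-0.016,0.01,0,1]
    - [-0.015,-0.03,0,0,1]
    - [-0.017,-0.037,0,0,1]
    - [-0.017,-0.037,0,0,1]
    - [-0.017,-0.037,0,0,1]
    - [-0.012,-0.025,0,0,1]
    - [-0.005,-0.012,0,0,1]
    - [0,0,0,0,1]

```text
clock: 12.92
eef_pos: [495.1, -252.1, 241.2]
eef_rot: [0.709, 0.706, -0.0, 0.0]
wrist_force: [0.3, -0.3, 0.8]
width: 85.3
grasp_force: 0.0
```

>>> drive_tool:
  moves:
    - [0,0,0,0,1]
    - [0,0,0,0,1]

```text
clock: 13.08
eef_pos: [496.7, -249.1, 240.9]
eef_rot: [0.707, 0.707, 0.0, -0.0]
wrist_force: [0.0, -0.4, -0.5]
width: 85.8
grasp_force: 0.0
```

```bash
python3 -c "
from h import *
st(); d=snap('wrist','w4'); print(d['eye'],proj(d,(496,-250,117)))
cv2.imwrite('pics/c5.png',cv2.convertScaleAbs(d['img'],alpha=1.3)[:,:])"
```

```text
t 13.0833 p [ 496.7 -249.1  240.9] line -0.02 z [ 0.  0. -1.] F [ 0.  -0.4 -0.5] w 85.8 g 0.0 j [-0.47  0.33  0.14  1.39  0.    1.11]
[ 496.8740772  -182.57134567  383.13417981] [315.9 189.4]
```

View pics/c5.png

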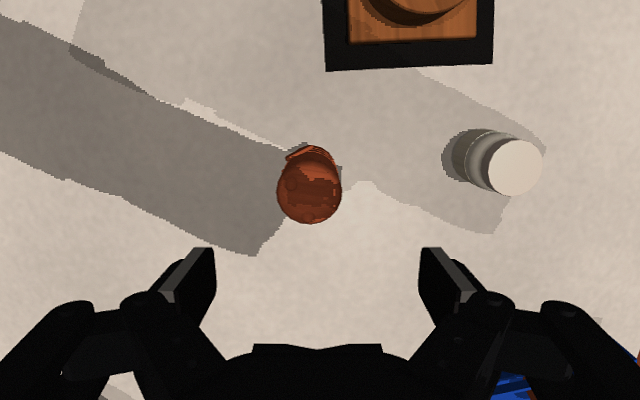

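```bash
python3 - <<'E'
from h import *
d=load('w4'); a=cv2.resize(cv2.convertScaleAbs(d['img'][135:235,265:355],alpha=2.2),None,fx=6,fy=6,interpolation=3)
s=load('side')['img'][120:182,330:376]; s=cv2.resize(cv2.convertScaleAbs(s,alpha=1.8),(250,337),interpolation=3)
im=np.zeros((600,800,3),np.uint8); im[:,:540]=a; im[:337,545:795]=s; cv2.imwrite('pics/c6.png',im)
E
```

```text
(no output)
```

View pics/c6.png

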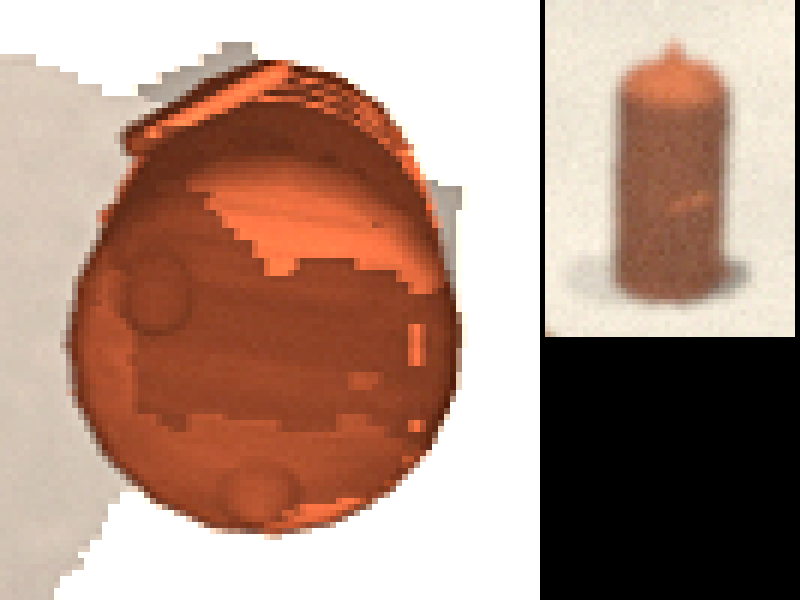

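```bash
python3 - <<'E'
from h import *
d=load('w4')
f=lambda x,y,z:atz(d,265+x/6-.5,135+y/6-.5,z).round(1)
for z in(85,95,100,105): print(z,f(68,345,z),f(460,345,z),f(270,532,z))
print('foot near',f(310,65,0),f(405,140,0))
print('tufts',f(157,292,122),f(258,492,122))
# model silhouette fit: hull of circles
im=d['img'].astype(int);b,g,r=im[...,0],im[...,1],im[...,2]
m=((r>1.6*b)&(r>35)).astype(np.uint8); m[:,:268]=0;m[:,348:]=0;m[:140]=0;m[232:]=0
from scipy.optimize import minimize
a=np.linspace(0,2*np.pi,60)
def model(p):
    P=[proj(d,(p[0]+R_*np.cos(t),p[1]+R_*np.sin(t),z)) for z,R_ in((0,28),(97,28),(112,22)) for t in a]
    h=cv2.convexHull(np.array(P,np.float32)); o=np.zeros((400*1,640),np.uint8); cv2.fillPoly(o,[np.round(h*16).astype(np.int32)],1,shift=4); return o
best=min(((model((x,y))^m).sum(),x,y) for x in np.arange(485,498,1.) for y in np.arange(-258,-240,1.)); print(m.sum(),best)
E
```

```text
85 [ 459.9 -260.5   85. ] [ 518.6 -260.5   85. ] [ 490.  -290.2   85. ]
95 [ 461.1 -257.9   95. ] [ 517.9 -257.9   95. ] [ 490.3 -286.6   95. ]
100 [ 461.7 -256.6  100. ] [ 517.5 -256.6  100. ] [ 490.4 -284.8  100. ]
105 [ 462.4 -255.3  105. ] [ 517.2 -255.3  105. ] [ 490.5 -283.   105. ]
foot near [ 496.  -228.9    0. ] [ 513.8 -243.     0. ]
tufts [ 476.3 -243.7  122. ] [ 489.3 -271.2  122. ]
3980 (np.uint64(126), np.float64(490.0), np.float64(-257.0))
```

>>> drive_tool:
  moves:
    - [-0.0017,-0.002,0,-6.5,1]
    - [-0.0017,-0.002,0,-6.5,1]
    - [-0.0017,-0.002,0,-6.5,1]
    - [-0.0016,-0.0019,0,-6.5,1]
    - [0,0,0,-6.5,1]
    - [0,0,0,-6.5,1]
    - [0,0,0,-6.5,1]
    - [0,0,0,-6.5,1]
    - [0,0,0,-6.5,1]
    - [0,0,0,-6,1]

```text
clock: 13.97
eef_pos: [490.1, -256.6, 240.8]
eef_rot: [0.976, 0.218, 0.0, -0.0]
wrist_force: [-0.0, 1.1, -0.4]
width: 85.8
grasp_force: 0.0
```

>>> drive_tool:
  moves:
    - [0,0,0,0,1]
    - [0,0,-0.02,0,1]
    - [0,0,-0.025,0,1]
    - [0,0,-0.02,0,1]
    - [0,0,-0.015,0,1]
    - [0,0,0,0,1]

```text
clock: 14.47
eef_pos: [488.4, -256.3, 157.9]
eef_rot: [0.975, 0.223, -0.002, -0.001]
wrist_force: [-0.5, 0.9, -1.3]
width: 85.3
grasp_force: 0.0
```

```bash
python3 -c "
from h import *
st(); d=snap('wrist','w5')
im=d['img'].astype(int);b,g,r=im[...,0],im[...,1],im[...,2]
m=((r>1.6*b)&(r>35)).astype(np.uint8); n,l,s,c=cv2.connectedComponentsWithStats(m)
for i in range(1,n):
  if s[i,4]>300: print(s[i],c[i].round(1))
P=[proj(d,(490+R_*np.cos(t),-257+R_*np.sin(t),z)) for z,R_ in((0,28),(97,28),(112,22)) for t in np.linspace(0,6.28,60)]
print(np.min(P,0),np.max(P,0))"
```

```text
t 14.4667 p [ 488.4 -256.3  157.9] line -64.28 z [-0.004  0.002 -1.   ] F [-0.5  0.9 -1.3] w 85.3 g 0.0 j [-0.48  0.35 -0.04  1.19  0.    2.21]
[  44    0  167   66 5035] [140.6  25.4]
[ 273  146   92  110 7874] [318.2 202.8]
[274.3 146. ] [364.3 253.6]
```

>>> drive_tool:
  moves:
    - [0.0003,-0.0003,-0.015,0,1]
    - [0,0,-0.02,0,1]
    - [0,0,-0.02,0,1]
    - [0,0,-0.018,0,1]
    - [0,0,-0.012,0,1]
    - [0,0,-0.005,0,1]
    - [0,0,0,0,1]
    - [0,0,0,0,1]

```text
clock: 15.18
eef_pos: [490.5, -258.3, 72.0]
eef_rot: [0.975, 0.221, 0.0, 0.0]
wrist_force: [-0.9, -0.4, 0.4]
width: 85.9
grasp_force: 0.0
```

```bash
python3 -c "
from h import *
st()"
```

```text
t 15.1833 p [ 490.5 -258.3   72. ] line -64.5 z [ 0.001 -0.001 -1.   ] F [-0.9 -0.4  0.4] w 85.9 g 0.0 j [-0.48  0.4  -0.19  0.98  0.    2.21]
```

>>> drive_tool:
  moves:
    - [-0.0003,0.001,-0.005,0,1]
    - [0,0,-0.004,0,1]
    - [0,0,0,0,0.7]
    - [0,0,0,0,0.5]
    - [0,0,0,0,0.4]
    - [0,0,0,0,0.35]
    - [0,0,0,0,0.3]
    - [0,0,0,0,0.25]
    - [0,0,0,0,0.2]

```text
clock: 15.93
eef_pos: [489.5, -257.1, 62.3]
eef_rot: [0.975, 0.22, 0.0, 0.0]
wrist_force: [-1.6, 2.5, 6.7]
width: 54.8
grasp_force: 62.2
```

>>> drive_tool:
  moves:
    - [0,0,0,0,0.1]
    - [0,0,0,0,0]
    - [0,0,0,0,-1]
    - [0,0,0,0,-1]
    - [0,0,0,0,-1]

```text
clock: 16.35
eef_pos: [489.6, -257.1, 62.3]
eef_rot: [0.975, 0.22, 0.0, 0.0]
wrist_force: [-3.0, 2.7, 6.4]
width: 54.8
grasp_force: 62.2
```

```bash
python3 -c "
from h import *
st()"
```

```text
t 16.35 p [ 489.6 -257.1   62.3] line -64.56 z [ 0.  0. -1.] F [-3.   2.7  6.4] w 54.8 g 62.2 j [-0.48  0.41 -0.2   0.96  0.    2.21]
```

>>> drive_tool:
  moves:
    - [0,0,0.003,0,-1]
    - [0,0,0.005,0,-1]
    - [0,0,0.01,0,-1]
    - [0,0,0.015,0,-1]
    - [0,0,0.02,0,-1]
    - [0,0,0.025,0,-1]
    - [0,0,0.025,0,-1]
    - [0,0,0.018,0,-1]
    - [0,0,0.01,0,-1]
    - [0,0,0.004,0,-1]

```text
clock: 17.18
eef_pos: [490.0, -257.5, 198.8]
eef_rot: [0.975, 0.22, 0.001, 0.001]
wrist_force: [0.6, 1.1, -4.0]
width: 55.0
grasp_force: 64.3
```

>>> drive_tool:
  moves:
    - [0.003,0.006,0,0,-1]
    - [0.006,0.012,0,0,-1]
    - [0.01,0.02,0,0,-1]
    - [0.013,0.027,0,0,-1]
    - [0.015,0.031,0,0,-1]
    - [0.015,0.031,0,0,-1]
    - [0.013,0.027,0,0,-1]
    - [0.01,0.021,0,0,-1]
    - [0.007,0.015,0,0,-1]
    - [0.004,0.008,0,0,-1]

```text
clock: 18.02
eef_pos: [585.6, -56.0, 195.3]
eef_rot: [0.975, 0.221, -0.001, -0.001]
wrist_force: [-0.5, 0.6, -4.5]
width: 54.7
grasp_force: 64.3
```

>>> drive_tool:
  moves:
    - [0.0015,0.003,0,0,-1]
    - [0,0,0,0,-1]
    - [0,0,0,0,-1]
    - [0,0,0,0,-1]

```text
clock: 18.35
eef_pos: [586.6, -57.0, 196.7]
eef_rot: [0.976, 0.22, -0.0, 0.0]
wrist_force: [1.0, -0.2, -4.5]
width: 55.1
grasp_force: 64.3
```

```bash
python3 -c "
from h import *
s=st(); d=snap('side','s2'); t=s['eef_pos']
im=d['img'].astype(int);b,g,r=im[...,0],im[...,1],im[...,2]
m=((r>1.6*b)&(r>35)).astype(np.uint8); 
print(proj(d,(t[0],t[1],t[2]-62.3)),proj(d,(587.2,-56,68)),proj(d,(587.2,-56,118)))
u,v=proj(d,(t[0],t[1],t[2]-62.3+50)).astype(int)
for vv in range(v-25,v+60,3):
  xs=np.where(m[vv,u-60:u+60])[0]+u-60
  g=im[vv,u-12:u+13].sum(1)//3
  print(vv,xs.min() if len(xs) else None,xs.max() if len(xs) else None,len(xs))
cv2.imwrite('pics/x.png',d['img'])"
```

```text
t 18.35 p [586.6 -57.  196.7] line -64.62 z [-0. -0. -1.] F [ 1.  -0.2 -4.5] w 55.1 g 64.3 j [-0.1   0.41  0.15  1.31 -0.    2.6 ]
[311.5 159.4] [312.1 185.8] [311.4 166.3]
113 298 310 13
116 298 310 13
119 298 310 13
122 298 322 14
125 298 310 13
128 298 310 13
131 298 310 13
134 299 310 12
137 299 322 17
140 299 322 24
143 299 322 24
146 300 322 23
149 300 322 23
152 300 322 23
155 300 322 23
158 300 325 26
161 301 321 21
164 307 314 8
167 None None 0
170 None None 0
173 None None 0
176 None None 0
179 298 324 20
182 293 328 29
185 290 331 33
188 290 332 39
191 289 333 45
194 286 337 52
197 285 339 54
```

>>> drive_tool:
  moves:
    - [0.0006,0.001,0,0,-1]
    - [0,0,-0.003,0,-1]
    - [0,0,-0.005,0,-1]
    - [0,0,-0.004,0,-1]
    - [0,0,-0.003,0,-1]
    - [0,0,-0.002,0,-1]
    - [0,0,-0.002,0,-1]
    - [0,0,-0.002,0,-1]
    - [0,0,-0.002,0,-1]
    - [0,0,0,0,-1]

```text
clock: 19.23
eef_pos: [587.4, -55.2, 173.4]
eef_rot: [0.975, 0.22, -0.0, -0.0]
wrist_force: [0.7, 0.5, -3.8]
width: 54.8
grasp_force: 64.3
```

>>> drive_tool:
  moves:
    - [0,0,-0.002,0,-1]
    - [0,0,-0.002,0,-1]
    - [0,0,0,0,-1]

```text
clock: 19.48
eef_pos: [587.4, -55.2, 169.4]
eef_rot: [0.975, 0.22, -0.0, -0.0]
wrist_force: [-0.4, -0.6, -3.7]
width: 55.2
grasp_force: 64.3
```

>>> drive_tool:
  moves:
    - [-0.0002,-0.0006,-0.002,0,-1]
    - [0,0,-0.003,0,-1]
    - [0,0,-0.003,0,-1]
    - [0,0,-0.003,0,-1]
    - [0,0,-0.003,0,-1]
    - [0,0,0,0,-1]

```text
clock: 19.98
eef_pos: [587.0, -55.8, 155.0]
eef_rot: [0.975, 0.22, -0.0, -0.0]
wrist_force: [-0.2, 0.0, -4.2]
width: 54.9
grasp_force: 64.3
```

>>> drive_tool:
  moves:
    - [0,0,-0.003,0,-1]
    - [0,0,-0.003,0,-1]
    - [0,0,-0.003,0,-1]
    - [0,0,-0.003,0,-1]
    - [0,0,-0.002,0,-1]
    - [0,0,-0.002,0,-1]
    - [0,0,-0.001,0,-1]
    - [0,0,0,0,-1]

```text
clock: 20.65
eef_pos: [587.2, -55.8, 138.6]
eef_rot: [0.975, 0.22, -0.0, -0.0]
wrist_force: [0.1, 0.4, -3.9]
width: 54.7
grasp_force: 64.3
```

>>> drive_tool:
  moves:
    - [0,0,-0.0015,0,-1]
    - [0,0,-0.001,0,-1]
    - [0,0,-0.001,0,-1]
    - [0,0,0,0,-1]

```text
clock: 20.98
eef_pos: [587.3, -55.8, 135.1]
eef_rot: [0.975, 0.22, -0.0, -0.0]
wrist_force: [-0.3, 0.6, -3.3]
width: 55.1
grasp_force: 64.3
```

>>> drive_tool:
  moves:
    - [0,0,-0.001,0,-1]
    - [0,0,-0.001,0,-1]
    - [0,0,-0.001,0,-1]
    - [0,0,-0.0005,0,-1]
    - [0,0,0,0,-1]

```text
clock: 21.4
eef_pos: [587.3, -55.8, 131.6]
eef_rot: [0.975, 0.22, -0.0, -0.0]
wrist_force: [0.1, -0.3, -4.4]
width: 55.0
grasp_force: 64.3
```

>>> drive_tool:
  moves:
    - [0,0,-0.0005,0,-1]
    - [0,0,-0.0005,0,-1]
    - [0,0,0,0,-1]

```text
clock: 21.65
eef_pos: [587.3, -55.8, 130.7]
eef_rot: [0.975, 0.22, -0.0, -0.0]
wrist_force: [0.4, 1.0, -4.7]
width: 54.8
grasp_force: 64.3
```

>>> drive_tool:
  moves:
    - [0,0,-0.0005,0,-1]
    - [0,0,0,0,-1]

```text
clock: 21.82
eef_pos: [587.4, -55.8, 130.4]
eef_rot: [0.975, 0.22, 0.0, 0.0]
wrist_force: [0.2, 0.6, -3.5]
width: 54.9
grasp_force: 64.4
```

>>> drive_tool:
  moves:
    - [0,0,-0.0005,0,-1]
    - [0,0,0,0,-1]

```text
clock: 21.98
eef_pos: [587.5, -55.7, 130.3]
eef_rot: [0.975, 0.22, 0.0, 0.0]
wrist_force: [-1.8, 0.4, 3.2]
width: 54.8
grasp_force: 64.7
```

>>> drive_tool:
  moves:
    - [0,0,-0.0003,0,-1]
    - [0,0,0,0,-1]

```text
clock: 22.15
eef_pos: [587.6, -55.7, 130.3]
eef_rot: [0.975, 0.22, 0.001, 0.0]
wrist_force: [-3.2, 0.1, 9.1]
width: 54.9
grasp_force: 64.8
```

Seated at the expected height (TCP 130.3). I'll open slowly, then retreat.

>>> drive_tool:
  moves:
    - [0,0,0.0001,0,0.3]
    - [0,0,0,0,0.4]
    - [0,0,0,0,0.5]
    - [0,0,0,0,0.6]
    - [0,0,0,0,0.8]
    - [0,0,0,0,1]
    - [0,0,0,0,1]
    - [0,0,0,0,1]

```text
clock: 22.82
eef_pos: [587.3, -55.8, 129.6]
eef_rot: [0.975, 0.22, -0.0, 0.0]
wrist_force: [-0.4, 0.2, -0.5]
width: 85.4
grasp_force: 0.0
```

```bash
python3 -c "
from h import *
st()"
```

```text
t 22.8167 p [587.3 -55.8 129.6] line -64.56 z [-0. -0. -1.] F [-0.4  0.2 -0.5] w 85.4 g 0.0 j [-0.09  0.43  0.01  1.15 -0.    2.6 ]
```

>>> drive_tool:
  moves:
    - [0,0,0.005,0,1]
    - [0,0,0.01,0,1]
    - [0,0,0.015,0,1]
    - [0,0,0.02,0,1]
    - [0,0,0.025,0,1]
    - [0,0,0.025,0,1]
    - [0,0,0.02,0,1]
    - [0,0,0.01,0,1]
    - [0,0,0,0,1]
    - [0,0,0,0,1]

```text
clock: 23.65
eef_pos: [587.6, -55.8, 260.2]
eef_rot: [0.975, 0.22, 0.001, 0.0]
wrist_force: [-0.7, 0.3, -1.4]
width: 85.7
grasp_force: 0.0
```

```bash
python3 -c "
from h import *
st(); d=snap('side','s3')
im=d['img'].astype(int);b,g,r=im[...,0],im[...,1],im[...,2]
m=((r>1.6*b)&(r>35)).astype(np.uint8)
for n,z in (('foot',68),('top',185)): print(n,proj(d,(587.3,-56,z)),proj(d,(587.3-28,-56,z)),proj(d,(587.3+28,-56,z)))
for v in range(130,200,4):
  xs=np.where(m[v,260:370])[0]+260; print(v,xs.min() if len(xs) else 0,xs.max() if len(xs) else 0,len(xs))
t=snap('top','t3'); a,b=load('top')['img'],t['img']
for n,(u,v) in dict(short=(205.5,228.5),bowl=(233,162),jar=(403,154)).items():
  A=a[int(v)-14:int(v)+14,int(u)-14:int(u)+14].astype(int);B=b[int(v)-14:int(v)+14,int(u)-14:int(u)+14]; print(n,np.abs(A-B).mean())
"
```

```text
t 23.65 p [587.6 -55.8 260.2] line -64.56 z [ 0.001 -0.    -1.   ] F [-0.7  0.3 -1.4] w 85.7 g 0.0 j [-0.09  0.41  0.3   1.47  0.    2.6 ]
foot [312.  185.8] [324.3 185.9] [299.8 185.7]
top [310.5 138.1] [323.7 138.2] [297.3 138.1]
130 0 0 0
134 0 0 0
138 304 316 13
142 300 321 22
146 299 322 24
150 299 322 24
154 300 322 23
158 300 322 23
162 300 322 23
166 300 322 23
170 300 322 23
174 301 322 22
178 300 323 24
182 293 329 37
186 290 331 42
190 290 331 42
194 285 337 53
198 284 339 56
short 16.034438775510203
bowl 9.627125850340136
jar 33.386054421768705
```

```bash
python3 -c "
from workcell import env
print(env.hand_in())"
```

```text
the job is handed in; nothing more can be done
None
```

The long pin is pressed to the bottom of the plinth's hole, the owl sits flat and upright over it, and the job was handed in at about 24 s with the arm clear; the pin peaked at about 15 N and the owl at about 9 N in the readings, and I never moved near the short pin, bowl or jar, though my final picture check of them was inconclusive.

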